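Rack the hot-air gun's nozzles by size

TASK

Put the four loose hot-air nozzles back on the rail's posts, one on each post, socket down and fully home on the rail, in order of outlet width: the narrowest on the post nearest the hot-air gun, the widest on the post farthest from it. Leave the cream housing that stands among them where it is.

Things in the scene. Friction and masses are not known exactly. Their poses are not given: they have to be found in the camera images.
- pencil: loose steel nozzle of the hot-air gun, round outlet 12 mm wide (dark bore on top), standing socket down. 85 mm tall: the lowest 32 mm is a round socket, 40 mm outside, 35 mm inside, open below, 31 mm deep; then it tapers; from 46 mm to the top a straight 12 mm cylinder, good to grip. About 0.1 kg. Origin: on its axis at the socket's bottom rim; z up along the axis.
- narrow: loose steel nozzle of the hot-air gun, round outlet 22 mm wide (dark bore on top), standing socket down. 78 mm tall: the lowest 32 mm is a round socket, 40 mm outside, 35 mm inside, open below, 31 mm deep; then it tapers; from 44 mm to the top a straight 22 mm cylinder, good to grip. About 0.1 kg. Origin: on its axis at the socket's bottom rim; z up along the axis.
- medium: loose steel nozzle of the hot-air gun, round outlet 32 mm wide (dark bore on top), standing socket down. 72 mm tall: the lowest 32 mm is a round socket, 40 mm outside, 35 mm inside, open below, 31 mm deep; then it tapers; from 40 mm to the top a straight 32 mm cylinder, good to grip. About 0.1 kg. Origin: on its axis at the socket's bottom rim; z up along the axis.
- bell: loose steel nozzle of the hot-air gun, round outlet 50 mm wide (dark bore on top), standing socket down. 68 mm tall: the lowest 32 mm is a round socket, 40 mm outside, 35 mm inside, open below, 31 mm deep; then it widens; from 42 mm to the top a straight 50 mm cylinder, good to grip. About 0.1 kg. Origin: on its axis at the socket's bottom rim; z up along the axis.
- post_1: fixed upright steel post on the low aluminium rail (60 x 350 mm, top 20 mm above the bench). Four alike in one straight row, 77 to 93 mm apart; their numbers say nothing of their order. 14 mm thick, 28 mm tall, tapered tip. A nozzle slips over with 10 mm play all round and its rim rests on the rail. Origin: post's axis at the rail's top face; z up, y along the row.
- post_2: fixed upright steel post, exactly like post_1, on the same rail; which place in the row it has varies. 14 mm thick, 28 mm tall. Origin: post's axis at the rail's top face, 20 mm above the bench; z up, y along the row.
- post_3: fixed upright steel post, exactly like post_1, on the same rail; which place in the row it has varies. 14 mm thick, 28 mm tall. Origin: post's axis at the rail's top face, 20 mm above the bench; z up, y along the row.
- post_4: fixed upright steel post, exactly like post_1, on the same rail; which place in the row it has varies. 14 mm thick, 28 mm tall. Origin: post's axis at the rail's top face, 20 mm above the bench; z up, y along the row.
- gun: yellow and black cordless hot-air gun standing on its battery foot beyond one end of the rail (either end), fixed. 74 mm wide, 216 mm high, from 62 mm behind to 131 mm ahead of its origin along x. Origin: on the bench at its foot, 155 mm past the nearest post along the row and 50 mm ahead of the row's line; x along the barrel to the outlet, square to the row; z up.
- housing: loose cream plastic moulding, an open tray with two upright ears, 88 mm (x) by 56 mm (y) by 34 mm high, 0.09 kg, standing on the bench among the nozzles; not to be disturbed. Origin: under its centre at bench level; z up.
There are look-alikes about, which are no part of the job. What is shaped like the gun but purple is not meant.

How it is judged:
By the outcome, as a careful person would: the job done as asked, in the order asked, and still so for the second after the job is handed in, with the robot touching nothing.
It also fails if it takes over 101 s, if anything falls off the work surface, if the arm or the gripper's body presses on something with over 40 N, if the wrist force passes 120 N, or if a joint passes its speed limit or range.

ROBOT

A 7-joint arm with a two-finger parallel gripper is mounted at the origin on the work surface. World frame = base frame: x ahead of the robot, y to its left, z up, the work surface at z = 0. Lengths are in mm, angles in rad, forces in N, time in s.
With the tool pointing down it reaches from about 350 to 900 mm from the base axis. Payload 8.1 kg.
Tool frame: the origin (TCP) lies between the finger pads; the fingertips stand 19 mm ahead of it and the grasp point (between the pads) is the TCP (env.nose_length is the distance from the TCP to the fingertips, in mm); z points along the fingers, y is the direction in which the jaws open and shut (so a half turn about z gives the same grasp; the last joint's range is limited). The gripper opens to 92 mm and grips with 3 to 60 N. Pads are 19 mm wide; open, the fingers measure 130 mm over their backs; the gripper's body (75 mm by 190 mm) begins 47 mm behind the grasp point.
Start: joints at [1.029, 0.434, 0.025, 1.573, -0.012, 1.134, -0.075], TCP at [265.513, -565.812, 245.742] pointing down, gripper open.
Joint ranges: [-2.62, 2.62], [-0.44, 2.09], [-1.27, 1.32], [0.08, 2.57], [-1.32, 4.46], [0.12, 2], [-2.74, 2.74]. Speed limits (rad/s): [2.22, 2.22, 3.01, 3.01, 3.14, 3.14, 3.14].

INTERFACE

Orientations are given as a rotation vector (axis times angle).
In Python, from bench import env, eyes gives the robot as it stands.
- The arm moves only by the tool servo_tool, never from a script. Its argument "plan" is a list of rows, each a list of 6 numbers: the shift along the tool's x, y, z in mm, then the turn, a rotation vector about the tool's x, y, z in rad. A call has 1 to 12 rows; each row is the pose to reach, as a shift and turn from the pose measured when the call began, along the tool's axes at that moment; what a row does not reach only later rows make up. A row lasts 1/8 s, in which the tool goes at most 62.5 mm and 10.7 degrees, less where a joint would pass 70% of its speed; a pose out of reach is approached as far as the arm can. A call with a gripper value outside its range is refused whole. "gripper" is the opening, from -1 (shut) to 1 (fully open), set as the call begins (left out, the last holds). The fingers move at their own pace and stop on an object; "grip_force" is the grip in N (left out, the last holds). Time passes only in rows, so rows that repeat a pose let the fingers close. It gives the time, the measured TCP pose, the force and the opening at its end, in the units of the state.
- env.read_state(): the state, without advancing time (a new reading comes with each control period).
- eyes.get_image(name): name is "scene" or "top" or "wrist"; returns the picture (400x640x3 uint8, red, green, blue); there is no depth.
- eyes.camera_model(name): a dict with "fx", "fy", "cx", "cy" (pixels), "T" (4x4, takes a point from camera to world coordinates). Camera axes: x right, y up, looking along -z (the intrinsics and any distortion apply to the point x, -y, -z); pixel columns grow to the right and rows downward; lengths in mm; the calibration is good to about 2 mm. A picture is of the moment at which its call begins: read the wrist's pose just before it. camera_model takes no time and is no camera call; for the wrist camera it gives the pose at the moment of the call.
- env.finish_job(): hands the job in, once; it reports no verdict.
The state is a dict: "clock": time; "joint_positions": joint angles; "qvel": joint speeds; "effort": joint torques, N m; "tool_pos": TCP position; "orientation": TCP orientation; "ft_force": force on the tool from outside, world axes, zero at the start; "ft_torque": the same for the moment, N m; "finger_gap": finger opening in mm.
Only numpy, scipy, OpenCV 4.12 (cv2) and the standard library are available. Lean on these libraries where they do the work, as an engineer would, in place of code of your own. Each camera call takes 0.05 s, during which the arm holds its last target. There are 200 camera calls.

## Working session

There is one attempt and no reset: what is moved stays moved. The work goes in short steps, Python scripts to look and compute and a tool call to move; the robot and the scene stay as the last step left them, time stands still between calls to the robot, and variables do not carry over. Pictures are saved under pics/ and viewed, about 12 in all and at most 16, crops included, and the job is handed in when it is done.

Besides the shell and the picture viewer there is one more tool, called after "Request:" in YAML: its name, and indented under it one key for each argument. servo_tool: Moves the arm, as the interface text tells. Its arguments: {"type":"object","properties":{"plan":{"type":"array","items":{"type":"array","items":{"type":"number"}}},"gripper":{"type":"number"},"grip_force":{"type":"number"}},"required":["plan"]}

```bash
mkdir -p pics; python3 - <<'E'
from bench import env, eyes
import cv2
for n in ("scene","top"):
    cv2.imwrite(f"pics/{n}0.png",cv2.resize(eyes.get_image(n)[:,:,::-1],(800,500)))
    m=eyes.camera_model(n); print(n,m)
s=env.read_state(); print(s)
E
```

```text
scene {'fx': 433.6757510938743, 'fy': 433.6757510938743, 'cx': 319.30227453054, 'cy': 205.51934074916363, 'T': array([[-8.60388048e-01, -2.70111305e-01,  4.32171598e-01,
         1.02184480e+03],
       [ 5.09560141e-01, -4.70901917e-01,  7.20138769e-01,
         6.79614191e+02],
       [ 8.99281162e-03,  8.39816210e-01,  5.42796336e-01,
         6.14948628e+02],
       [ 0.00000000e+00,  0.00000000e+00,  0.00000000e+00,
         1.00000000e+00]])}
top {'fx': 488.0641669430203, 'fy': 488.0641669430203, 'cx': 321.3021180416046, 'cy': 196.70216244784518, 'T': array([[-2.07600499e-02,  9.97827757e-01, -6.25202953e-02,
         4.89909983e+02],
       [-9.99772973e-01, -2.04190631e-02,  6.08808501e-03,
        -6.39071097e+01],
       [ 4.79825436e-03,  6.26324904e-02,  9.98025124e-01,
         1.34991744e+03],
       [ 0.00000000e+00,  0.00000000e+00,  0.00000000e+00,
         1.00000000e+00]])}
{'clock': 0.1, 'joint_positions': array([ 1.02938932,  0.43516954,  0.02498861,  1.57396912, -0.01160185,
        1.13401169, -0.07509108]), 'qvel': array([-0.00146613, -0.00173776,  0.0003005 , -0.00184816,  0.00019014,
       -0.00058282,  0.00126281]), 'effort': array([ 4.10390116e-03, -6.69127321e+01,  9.89058316e-01, -3.15147936e+01,
       -6.03782432e-02,  3.74816428e-02,  7.52641904e-05]), 'tool_pos': array([ 265.30784569, -565.43308769,  245.02783042]), 'orientation': array([-3.06499475e+00, -6.83353067e-01,  6.85283529e-04]), 'ft_force': array([-0.38708818, -0.06259748,  0.86657059]), 'ft_torque': array([ 0.01127576,  0.03256419, -0.05700581]), 'finger_gap': 92.0792769953187}
```

View pics/top0.png

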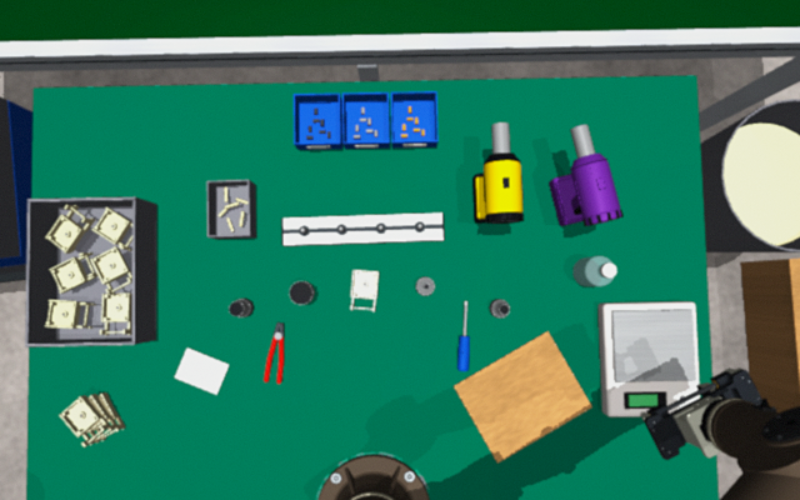

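View pics/scene0.png

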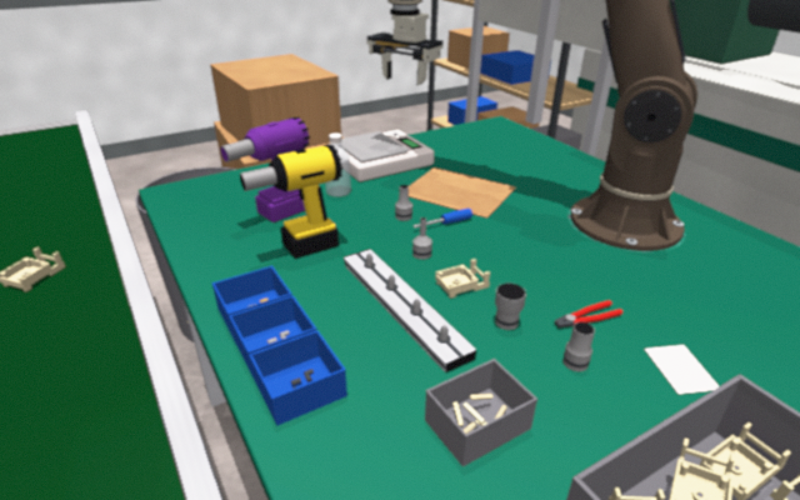

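The top view shows the nozzles at (240,308), (302,292), (425,286) and (500,308). The posts are at (304,230), (342,229), (381,228) and (419,227). The yellow gun is at the right end and the purple gun is the look-alike. I'll enlarge to confirm which nozzle is which.

```bash
python3 - <<'E'
from bench import env, eyes
import cv2, numpy as np
im=eyes.get_image("top")[:,:,::-1]; cv2.imwrite("pics/top_raw.png",im)
a=cv2.resize(im[165:265,175:425],None,fx=3.2,fy=3.2,interpolation=cv2.INTER_CUBIC)
b=cv2.resize(eyes.get_image("scene")[:,:,::-1][135:305,260:500],None,fx=1.6,fy=1.6,interpolation=cv2.INTER_CUBIC)
o=np.zeros((600,800,3),np.uint8);o[:320]=a;o[325:325+b.shape[0],:b.shape[1]]=b
cv2.imwrite("pics/c1.png",o)
E
```

```text
(no output)
```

View pics/c1.png

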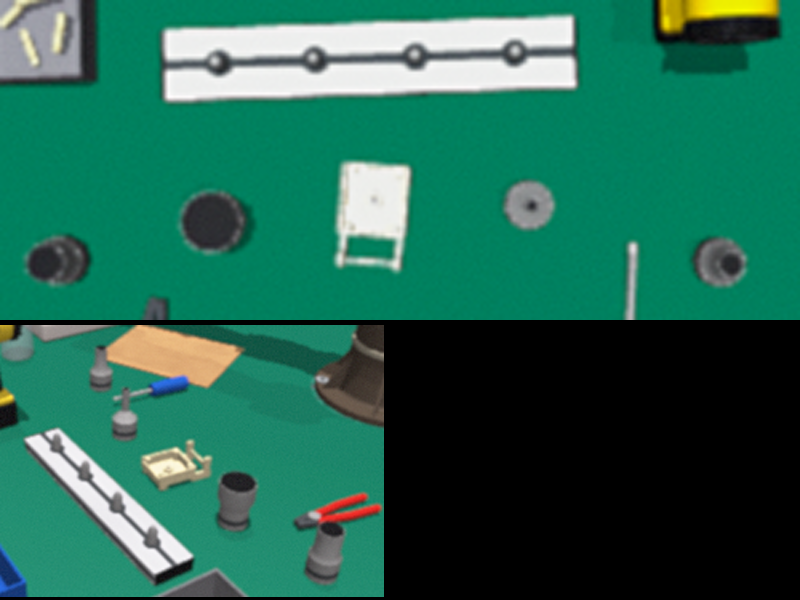

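The crop confirms the four nozzles by bore size: medium (45,262), bell (213,221), pencil (531,205) and narrow (731,264). Now I'll turn these into positions.

```bash
cat > h.py <<'E'
import numpy as np
from scipy.spatial.transform import Rotation as R
from bench import env, eyes
def ray(m,u,v,z):
    d=m["T"][:3,:3]@np.array([(u-m["cx"])/m["fx"],-(v-m["cy"])/m["fy"],-1]); o=m["T"][:3,3]
    return o+d*(z-o[2])/d[2]
def proj(m,p):
    q=m["T"][:3,:3].T@(np.array(p,float)-m["T"][:3,3]); return m["cx"]+m["fx"]*q[0]/-q[2], m["cy"]-m["fy"]*q[1]/-q[2]
def rel(x,y,z,yaw=None):
    """shift & turn in tool axes to world TCP, pointing down; yaw = world angle of tool y axis (mod pi)"""
    s=env.read_state(); r=R.from_rotvec(s["orientation"]); M=r.as_matrix()
    p=M.T@(np.array([x,y,z])-s["tool_pos"])
    cur=np.arctan2(M[1,1],M[0,1])
    if yaw is None: yaw=cur
    yaw=cur+(yaw-cur+np.pi/2)%np.pi-np.pi/2
    ya=np.array([np.cos(yaw),np.sin(yaw),0]); za=np.array([0,0,-1.])
    T=np.column_stack([np.cross(ya,za),ya,za])
    t=R.from_matrix(M.T@T).as_rotvec()
    print("t%.2f pos"%s["clock"],s["tool_pos"].round(1),"yaw %.3f"%cur,"j7 %.2f"%s["joint_positions"][6],"shift",p.round(1),"turn",t.round(3))
E
python3 - <<'E'
from h import *
m=eyes.camera_model("top")
for n,u,v,z in [("medium",45,262,72),("bell",213,221,68),("pencil",531,205,85),("narrow",731,264,78),("pA",220,63,48),("pB",315,59,48),("pC",416,56,48),("pD",515,52,48),("h1",340,164,34),("h2",410,167,34),("h3",401,270,34),("h4",338,264,34),("gun",0,0,0)]:
    print(n,ray(m,u/3.2+175-.35,v/3.2+165-.35,z).round(1))
rel(480,-100,250,np.pi/2)
E
```

```text
medium [447.1 276.1  72. ]
bell [477.5 139.9  68. ]
pencil [ 485.2 -119.8   85. ]
narrow [ 434.  -281.3   78. ]
pA [608.9 135.8  48. ]
pB [610.6  56.4  48. ]
pC [611.4 -28.1  48. ]
pD [ 613.1 -111.    48. ]
h1 [522.8  38.   34. ]
h2 [519.  -20.9  34. ]
h3 [432.9 -11.8  34. ]
h4 [439.   40.9  34. ]
gun [672.  333.4   0. ]
t0.20 pos [ 265.4 -565.5  245.2] yaw -1.132 j7 -0.08 shift [ 392.1 -330.3   -4.5] turn [-0.001  0.     0.439]
```

```bash
python3 -c "
from h import *
rel(485,-120,200,0)"
```

```text
t0.20 pos [ 265.4 -565.5  245.2] yaw -1.132 j7 -0.08 shift [ 388.1 -310.    45.5] turn [-1.000e-03 -0.000e+00 -1.132e+00]
```

Request:
servo_tool:
  plan:
    - [388,-310,45,0,0,-1.132]
    - [388,-310,45,0,0,-1.132]
    - [388,-310,45,0,0,-1.132]
    - [388,-310,45,0,0,-1.132]
    - [388,-310,45,0,0,-1.132]
    - [388,-310,45,0,0,-1.132]
    - [388,-310,45,0,0,-1.132]
    - [388,-310,45,0,0,-1.132]
    - [388,-310,45,0,0,-1.132]
    - [388,-310,45,0,0,-1.132]
    - [388,-310,45,0,0,-1.132]
    - [388,-310,45,0,0,-1.132]
  gripper: 1

```text
clock: 1.7
tool_pos: [484.5, -121.5, 200.6]
orientation: [-2.224, -2.218, 0.0]
ft_force: [-0.2, -0.8, 0.0]
finger_gap: 91.9
```

```bash
python3 -c "
from h import *
import cv2
m=eyes.camera_model('wrist')
cv2.imwrite('pics/w1.png',eyes.get_image('wrist')[:,:,::-1])
for n,p in dict(pencil=(485,-120,85),pD=(613,-111,48),pC=(611.4,-28,48)).items(): print(n,np.round(proj(m,p),1))
rel(485,-120,66,0)"
```

```text
pencil [315.  198.3]
pD [459.9 175.8]
pC [470.8  76. ]
t1.75 pos [ 484.6 -121.2  200.6] yaw -0.002 j7 -0.02 shift [  1.1   0.5 134.6] turn [-0.001 -0.    -0.002]
```

View pics/w1.png

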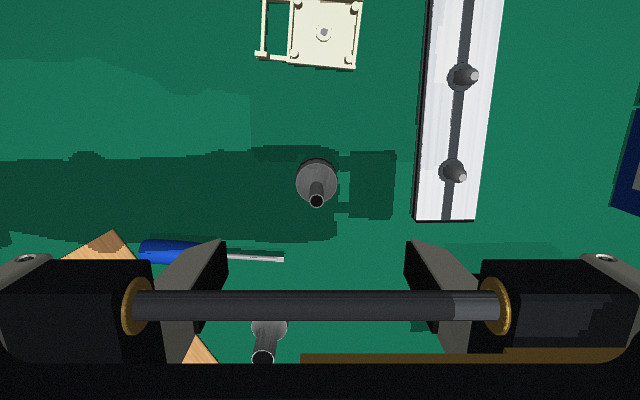

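The wrist view shows the pencil's bore at (316,201), predicted (315,198). The post tips are at (460,177) and (474,76), predicted (460,176) and (471,76). They agree to about 1 mm, so I go down and grip.

Request:
servo_tool:
  plan:
    - [1,0,50,0,0,0]
    - [1,0,95,0,0,0]
    - [1,0,120,0,0,0]
    - [1,0,135,0,0,0]
    - [1,0,135,0,0,0]

```text
clock: 2.38
tool_pos: [484.1, -120.3, 65.1]
orientation: [-2.223, -2.217, 0.001]
ft_force: [0.6, -0.2, 0.7]
finger_gap: 91.6
```

Request:
servo_tool:
  plan:
    - [0,0,0,0,0,0]
    - [0,0,0,0,0,0]
    - [0,0,0,0,0,0]
    - [0,0,0,0,0,0]
    - [0,0,0,0,0,0]
    - [0,0,0,0,0,0]
    - [0,0,0,0,0,0]
    - [0,0,0,0,0,0]
  gripper: -1
  grip_force: 20

```text
clock: 3.38
tool_pos: [484.3, -120.3, 65.2]
orientation: [-2.223, -2.217, 0.001]
ft_force: [1.0, 0.1, 2.3]
finger_gap: 16.8
```

Request:
servo_tool:
  plan:
    - [0,0,-30,0,0,0]
    - [0,0,-70,0,0,0]
    - [0,0,-80,0,0,0]
    - [0,0,-80,0,0,0]

```text
clock: 3.88
tool_pos: [484.5, -120.6, 145.3]
orientation: [-2.224, -2.218, 0.0]
ft_force: [-0.3, -0.5, -0.7]
finger_gap: 11.4
```

```bash
python3 -c "
from h import *
rel(612.5,-111,147,0)"
```

```text
t3.88 pos [ 484.5 -120.6  145.3] yaw -0.003 j7 -0.06 shift [  9.9 128.   -1.7] turn [-0.001 -0.    -0.003]
```

The fingers were still closing (16.8 mm) when the lift began, so I'll check the hold before carrying.

```bash
python3 -c "
from h import *
import cv2
m=eyes.camera_model('wrist')
s=env.read_state()['tool_pos']
w=eyes.get_image('wrist')[:,:,::-1]
c=eyes.get_image('scene')[:,:,::-1]
ms=eyes.camera_model('scene');u,v=map(int,proj(ms,s)); print(u,v)
c=c[max(0,v-75):v+75,u-100:u+100]
cv2.imwrite('pics/w2.png',np.vstack([cv2.resize(w[100:400,120:520],(400,300)),cv2.resize(c,(400,300),interpolation=cv2.INTER_CUBIC)]))
for z in (0,-8,-19,-27): print(z,np.round(proj(m,s+[0,0,-z]),1))
"
```

```text
339 153
0 [313.3 275.9]
-8 [313.1 285.3]
-19 [312.9 299.9]
-27 [312.8 312. ]
```

View pics/w2.png

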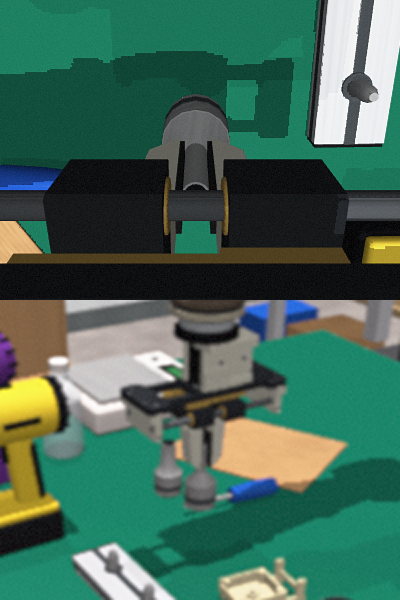

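It is held upright (pencil in the fingers at about (195,150) in the crop). Moving over the post nearest the gun.

Request:
servo_tool:
  plan:
    - [3,40,0,0,0,0]
    - [7,90,0,0,0,0]
    - [10,120,0,0,0,0]
    - [10,128,0,0,0,0]
    - [10,128,0,0,0,0]
    - [10,128,30,0,0,0]
    - [10,128,45,0,0,0]
    - [10,128,48,0,0,0]
    - [10,128,48,0,0,0]

```text
clock: 5.1
tool_pos: [611.5, -110.8, 96.2]
orientation: [-2.223, -2.217, 0.002]
ft_force: [0.3, 0.2, -0.0]
finger_gap: 11.6
```

Request:
servo_tool:
  plan:
    - [0,0,3,0,0,0]
    - [0,0,6,0,0,0]
    - [0,0,8,0,0,0]
    - [0,0,10,0,0,0]
    - [0,0,11,0,0,0]

```text
clock: 5.72
tool_pos: [612.7, -111.0, 89.2]
orientation: [2.224, 2.217, 0.0]
ft_force: [-10.8, 1.0, 32.7]
finger_gap: 11.7
```

Request:
servo_tool:
  plan:
    - [0,0,-2,0,0,0]
    - [0,0,-2,0,0,0]
    - [0,0,-2,0,0,0]
    - [0,0,-2,0,0,0]
    - [0,0,-2,0,0,0]
    - [0,0,-2,0,0,0]
    - [0,0,-50,0,0,0]
    - [0,0,-90,0,0,0]
    - [0,0,-110,0,0,0]
    - [0,0,-110,0,0,0]
  gripper: 1

```text
clock: 6.98
tool_pos: [613.6, -110.9, 200.8]
orientation: [2.222, 2.215, 0.004]
ft_force: [0.1, 0.1, -0.8]
finger_gap: 91.6
```

```bash
python3 -c "
from h import *
import cv2
m=eyes.camera_model('wrist')
w=eyes.get_image('wrist')[:,:,::-1]
c=eyes.get_image('scene')[:,:,::-1]
ms=eyes.camera_model('scene')
for z in (20,105): print(z,np.round(proj(m,(612.5,-111,z)),1), np.round((np.array(proj(ms,(612.5,-111,z)))-[240,135])*3,1))
cv2.imwrite('pics/w3.png',np.vstack([cv2.resize(w[50:300],(640,250)),cv2.resize(c[135:245,240:440],(600,330),interpolation=cv2.INTER_CUBIC).__getitem__(slice(0,330)) if 0 else cv2.copyMakeBorder(cv2.resize(c[135:245,240:440],(600,330),interpolation=cv2.INTER_CUBIC),0,0,0,40,0)]))
rel(434,-281,200,0)
"
```

```text
20 [312.6 179.5] [169.7 232. ]
105 [312.1 208.2] [167.6 142.1]
t7.08 pos [ 612.2 -111.   198.4] yaw -0.003 j7 -0.09 shift [-170.6 -177.7   -1.5] turn [ 0.     0.001 -0.003]
```

View pics/w3.png

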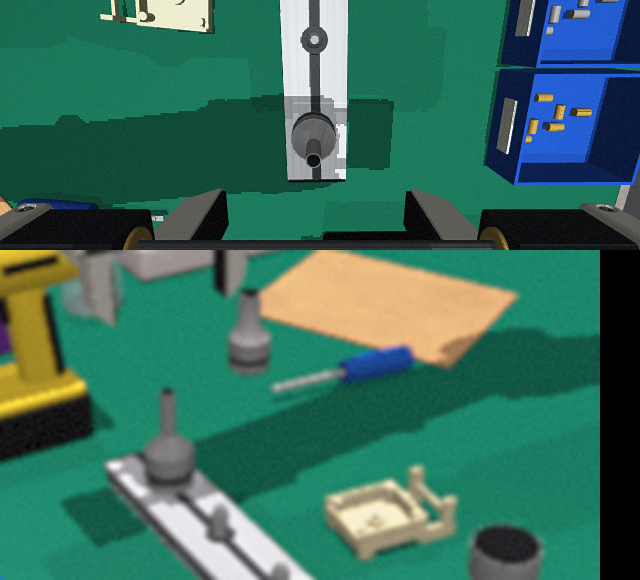

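The pencil is home: its top is at (167,392) in the view, exactly where a 105 mm top projects. Next is narrow. I back off in x first to stay clear of the gun.

Request:
servo_tool:
  plan:
    - [0,-60,0,0,0,0]
    - [0,-120,0,0,0,0]
    - [-20,-165,0,0,0,0]
    - [-75,-178,0,0,0,0]
    - [-130,-178,0,0,0,0]
    - [-170,-178,0,0,0,0]
    - [-170,-178,0,0,0,0]
    - [-170,-178,0,0,0,0]

```text
clock: 8.07
tool_pos: [433.3, -279.4, 197.4]
orientation: [-2.223, -2.217, 0.001]
ft_force: [-0.4, 0.2, -0.6]
finger_gap: 91.6
```

```bash
python3 -c "
from h import *
import cv2
m=eyes.camera_model('wrist')
w=eyes.get_image('wrist')[:,:,::-1]
print(np.round(proj(m,(434,-281,78)),1)-np.array([200,50]))
cv2.imwrite('pics/w4.png',w[50:300,200:440])
rel(434,-281,63,0)
"
```

```text
[115.5 150.6]
t8.12 pos [ 433.5 -279.   197.7] yaw -0.002 j7 0.33 shift [ -2.1   0.6 134.7] turn [-0.001 -0.001 -0.002]
```

View pics/w4.png

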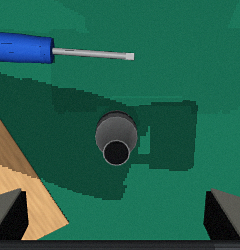

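The narrow nozzle's bore is at (116,153), predicted (115.5,151), so it is on target. Descend, grip with longer dwell, and lift.

Request:
servo_tool:
  plan:
    - [-2,0,50,0,0,0]
    - [-3,0,95,0,0,0]
    - [-3,0,120,0,0,0]
    - [-3,0,135,0,0,0]
    - [-3,0,135,0,0,0]

```text
clock: 8.75
tool_pos: [433.2, -280.9, 62.2]
orientation: [-2.22, -2.219, 0.001]
ft_force: [0.9, -0.0, 0.5]
finger_gap: 92.0
```

Request:
servo_tool:
  plan:
    - [0,0,0,0,0,0]
    - [0,0,0,0,0,0]
    - [0,0,0,0,0,0]
    - [0,0,0,0,0,0]
    - [0,0,0,0,0,0]
    - [0,0,0,0,0,0]
    - [0,0,0,0,0,0]
    - [0,0,0,0,0,0]
    - [0,0,0,0,0,0]
    - [0,0,0,0,0,0]
    - [0,0,0,0,0,0]
    - [0,0,0,0,0,0]
  gripper: -1
  grip_force: 20

```text
clock: 10.25
tool_pos: [432.8, -281.0, 62.8]
orientation: [-2.22, -2.219, 0.002]
ft_force: [-3.4, 0.7, 11.3]
finger_gap: 21.4
```

Request:
servo_tool:
  plan:
    - [0,0,-40,0,0,0]
    - [0,0,-90,0,0,0]
    - [0,0,-130,0,0,0]
    - [0,0,-130,0,0,0]

```text
clock: 10.75
tool_pos: [434.8, -282.0, 195.7]
orientation: [2.22, 2.219, 0.0]
ft_force: [0.3, 0.1, -2.7]
finger_gap: 21.4
```

```bash
python3 -c "
from h import *
rel(611.5,-28,193,0)"
```

```text
t10.75 pos [ 434.8 -282.   195.7] yaw -0.001 j7 0.33 shift [254.1 176.5   2.6] turn [ 0.002  0.002 -0.001]
```

Request:
servo_tool:
  plan:
    - [60,0,0,0,0,0]
    - [120,10,0,0,0,0]
    - [170,40,0,0,0,0]
    - [215,80,0,0,0,0]
    - [245,130,0,0,0,0]
    - [254,165,0,0,0,0]
    - [254,177,0,0,0,0]
    - [254,177,0,0,0,0]
    - [254,177,45,0,0,0]
    - [254,177,80,0,0,0]
    - [254,177,97,0,0,0]
    - [254,177,100,0,0,0]

```text
clock: 12.25
tool_pos: [611.1, -28.9, 95.0]
orientation: [2.222, 2.219, -0.002]
ft_force: [0.2, -0.0, -0.3]
finger_gap: 21.1
```

Request:
servo_tool:
  plan:
    - [0,0,3,0,0,0]
    - [0,0,6,0,0,0]
    - [0,0,8,0,0,0]
    - [0,0,9,0,0,0]
    - [0,0,10,0,0,0]

```text
clock: 12.88
tool_pos: [611.2, -28.9, 85.1]
orientation: [2.221, 2.219, -0.002]
ft_force: [-0.3, 0.1, -2.0]
finger_gap: 21.6
```

Request:
servo_tool:
  plan:
    - [0,0,1,0,0,0]
    - [0,0,2,0,0,0]

```text
clock: 13.12
tool_pos: [611.3, -28.8, 83.1]
orientation: [2.221, 2.219, -0.002]
ft_force: [-0.5, 0.7, -0.8]
finger_gap: 21.1
```

Request:
servo_tool:
  plan:
    - [0,0,0,0,0,0]
    - [0,0,0,0,0,0]
    - [0,0,0,0,0,0]
    - [0,0,0,0,0,0]
    - [0,0,0,0,0,0]
    - [0,0,0,0,0,0]
    - [0,0,-50,0,0,0]
    - [0,0,-90,0,0,0]
    - [0,0,-115,0,0,0]
    - [0,0,-115,0,0,0]
  gripper: 1

```text
clock: 14.38
tool_pos: [612.4, -28.4, 200.4]
orientation: [2.219, 2.217, 0.003]
ft_force: [-0.4, 0.4, -0.5]
finger_gap: 91.6
```

```bash
python3 -c "
from h import *
rel(447,276,200,0)"
```

```text
t14.38 pos [612.4 -28.4 200.4] yaw -0.001 j7 -0.24 shift [ 304.2 -165.8   -1.1] turn [ 0.005  0.002 -0.001]
```

Request:
servo_tool:
  plan:
    - [60,-33,0,0,0,0]
    - [110,-66,0,0,0,0]
    - [160,-100,0,0,0,0]
    - [210,-130,0,0,0,0]
    - [260,-150,0,0,0,0]
    - [304,-166,0,0,0,0]
    - [304,-166,0,0,0,0]
    - [304,-166,0,0,0,0]
    - [304,-166,0,0,0,0]

```text
clock: 15.5
tool_pos: [447.4, 274.1, 198.4]
orientation: [2.222, 2.214, 0.001]
ft_force: [0.2, 0.4, -0.2]
finger_gap: 91.8
```

```bash
python3 -c "
from h import *
import cv2
m=eyes.camera_model('wrist')
w=eyes.get_image('wrist')[:,:,::-1]
print(np.round(proj(m,(447,276,72)),1)-np.array([200,50]))
c=eyes.get_image('scene')[:,:,::-1]
ms=eyes.camera_model('scene')
print((np.array(proj(ms,(611.5,-28.5,98)))-[240,150])*2.5)
c=cv2.resize(c[150:250,240:400],(400,250),interpolation=cv2.INTER_CUBIC)
cv2.imwrite('pics/w5.png',np.hstack([w[50:300,200:440],c]))
rel(447,276,58,0)
"
```

```text
[113.2 143.4]
[184.34334811 127.42943195]
t15.60 pos [447.4 274.5 198.7] yaw -0.003 j7 -0.88 shift [  1.9  -1.  140.7] turn [ 0.004  0.003 -0.003]
```

View pics/w5.png

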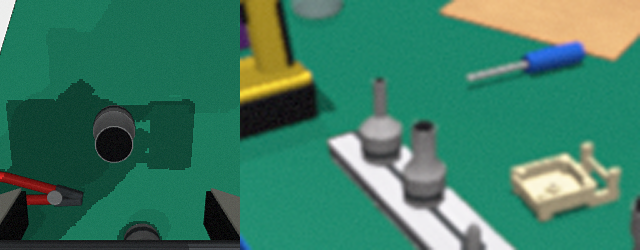

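Narrow is home: its top is at (184,127), as predicted. Medium's bore is at (114,144), predicted (113,143). The pliers lie clear of the finger paths.

Request:
servo_tool:
  plan:
    - [2,-1,50,0,0,0]
    - [2,-1,95,0,0,0]
    - [2,-1,125,0,0,0]
    - [2,-1,140,0,0,0]
    - [2,-1,140,0,0,0]

```text
clock: 16.23
tool_pos: [447.0, 275.6, 58.3]
orientation: [2.222, 2.214, 0.0]
ft_force: [0.4, -0.3, 0.5]
finger_gap: 91.9
```

Request:
servo_tool:
  plan:
    - [0,0,0,0,0,0]
    - [0,0,0,0,0,0]
    - [0,0,0,0,0,0]
    - [0,0,0,0,0,0]
    - [0,0,0,0,0,0]
    - [0,0,0,0,0,0]
    - [0,0,0,0,0,0]
    - [0,0,0,0,0,0]
    - [0,0,0,0,0,0]
    - [0,0,0,0,0,0]
    - [0,0,0,0,0,0]
    - [0,0,0,0,0,0]
  gripper: -1
  grip_force: 20

```text
clock: 17.73
tool_pos: [447.2, 275.7, 58.9]
orientation: [2.222, 2.213, 0.001]
ft_force: [-1.9, -1.5, 8.6]
finger_gap: 31.5
```

Request:
servo_tool:
  plan:
    - [0,0,-40,0,0,0]
    - [0,0,-90,0,0,0]
    - [0,0,-130,0,0,0]
    - [0,0,-130,0,0,0]

```text
clock: 18.23
tool_pos: [448.0, 277.4, 191.7]
orientation: [2.221, 2.212, 0.009]
ft_force: [-0.4, -0.4, -2.6]
finger_gap: 31.7
```

```bash
python3 -c "
from h import *
rel(610.5,56,188,0)"
```

```text
t18.23 pos [448.  277.4 191.7] yaw -0.004 j7 -0.90 shift [-220.7  163.4    5.3] turn [ 0.009  0.    -0.004]
```

Request:
servo_tool:
  plan:
    - [-55,30,0,0,0,0]
    - [-110,65,0,0,0,0]
    - [-160,105,0,0,0,0]
    - [-200,145,0,0,0,0]
    - [-221,163,0,0,0,0]
    - [-221,163,0,0,0,0]
    - [-221,163,0,0,0,0]
    - [-221,163,45,0,0,0]
    - [-221,163,80,0,0,0]
    - [-221,163,97,0,0,0]
    - [-221,163,101,0,0,0]
    - [-221,163,101,0,0,0]

```text
clock: 19.73
tool_pos: [611.4, 56.3, 93.2]
orientation: [2.22, 2.212, 0.011]
ft_force: [-0.6, 0.7, -1.4]
finger_gap: 31.7
```

Request:
servo_tool:
  plan:
    - [0,0,3,0,0,0]
    - [0,0,6,0,0,0]
    - [0,0,8,0,0,0]
    - [0,0,9,0,0,0]
    - [0,0,10,0,0,0]

```text
clock: 20.35
tool_pos: [611.5, 56.2, 83.1]
orientation: [2.22, 2.212, 0.011]
ft_force: [0.3, -0.3, -1.9]
finger_gap: 31.4
```

Request:
servo_tool:
  plan:
    - [0,0,1,0,0,0]
    - [0,0,2,0,0,0]
    - [0,0,3,0,0,0]

```text
clock: 20.72
tool_pos: [611.6, 56.2, 80.0]
orientation: [2.22, 2.212, 0.011]
ft_force: [0.9, -0.5, -1.1]
finger_gap: 31.1
```

Request:
servo_tool:
  plan:
    - [0,0,0,0,0,0]
    - [0,0,0,0,0,0]
    - [0,0,0,0,0,0]
    - [0,0,0,0,0,0]
    - [0,0,0,0,0,0]
    - [0,0,0,0,0,0]
    - [0,0,-50,0,0,0]
    - [0,0,-90,0,0,0]
    - [0,0,-118,0,0,0]
    - [0,0,-118,0,0,0]
  gripper: 1

```text
clock: 21.98
tool_pos: [611.7, 56.6, 200.6]
orientation: [2.219, 2.21, 0.017]
ft_force: [0.2, -0.5, -0.5]
finger_gap: 91.8
```

```bash
python3 -c "
from h import *
rel(477.5,140,200,0)"
```

```text
t21.98 pos [611.7  56.6 200.6] yaw -0.004 j7 -0.40 shift [  82.9 -134.5   -1.3] turn [ 0.015 -0.001 -0.004]
```

Small tilt of 0.015 rad has crept in; I'll correct it along the way.

Request:
servo_tool:
  plan:
    - [35,-50,0,0.015,0,0]
    - [65,-100,0,0.015,0,0]
    - [83,-135,0,0.015,0,0]
    - [83,-135,0,0.015,0,0]
    - [83,-135,0,0.015,0,0]
    - [83,-135,0,0.015,0,0]

```text
clock: 22.72
tool_pos: [477.9, 139.3, 198.2]
orientation: [-2.227, -2.215, 0.0]
ft_force: [0.8, 0.4, 0.3]
finger_gap: 92.0
```

```bash
python3 -c "
from h import *
import cv2
m=eyes.camera_model('wrist')
w=eyes.get_image('wrist')[:,:,::-1]
print(np.round(proj(m,(477.5,140,68)),1)-np.array([200,50]))
c=eyes.get_image('scene')[:,:,::-1]
ms=eyes.camera_model('scene')
print((np.array(proj(ms,(611.5,56,92)))-[240,170])*2.5)
c=cv2.resize(c[170:270,240:400],(400,250),interpolation=cv2.INTER_CUBIC)
cv2.imwrite('pics/w6.png',np.hstack([w[50:300,200:440],c]))
rel(477.5,140,56,0)
"
```

```text
[114. 144.]
[234.68272382 130.10486413]
t22.82 pos [477.7 139.5 198.3] yaw -0.005 j7 -0.59 shift [  0.4  -0.  142.3] turn [-0.001 -0.001 -0.005]
```

View pics/w6.png

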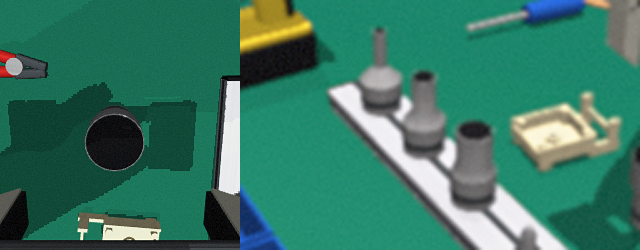

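Medium is home, with its top at (235,130) as predicted. The bell's bore is at (114,142), predicted (114,144).

Request:
servo_tool:
  plan:
    - [0,0,50,0,0,0]
    - [0,0,95,0,0,0]
    - [0,0,127,0,0,0]
    - [0,0,142,0,0,0]
    - [0,0,142,0,0,0]

```text
clock: 23.45
tool_pos: [477.5, 139.5, 55.8]
orientation: [-2.226, -2.214, 0.002]
ft_force: [0.2, -0.5, -0.1]
finger_gap: 91.6
```

Request:
servo_tool:
  plan:
    - [0,0,0,0,0,0]
    - [0,0,0,0,0,0]
    - [0,0,0,0,0,0]
    - [0,0,0,0,0,0]
    - [0,0,0,0,0,0]
    - [0,0,0,0,0,0]
    - [0,0,0,0,0,0]
    - [0,0,0,0,0,0]
    - [0,0,0,0,0,0]
    - [0,0,0,0,0,0]
  gripper: -1
  grip_force: 20

```text
clock: 24.7
tool_pos: [477.5, 139.5, 55.9]
orientation: [-2.226, -2.214, 0.002]
ft_force: [0.2, -0.9, 5.0]
finger_gap: 49.3
```

Request:
servo_tool:
  plan:
    - [0,0,-40,0,0,0]
    - [0,0,-90,0,0,0]
    - [0,0,-130,0,0,0]
    - [0,0,-130,0,0,0]

```text
clock: 25.2
tool_pos: [479.3, 140.2, 188.4]
orientation: [2.227, 2.215, 0.005]
ft_force: [-0.1, 0.0, -1.0]
finger_gap: 49.8
```

```bash
python3 -c "
from h import *
rel(609.5,136,186,0)"
```

```text
t25.20 pos [479.3 140.2 188.4] yaw -0.006 j7 -0.61 shift [ -3.4 130.2   2.8] turn [ 0.003 -0.002 -0.006]
```

Request:
servo_tool:
  plan:
    - [-1,50,0,0,0,0]
    - [-3,100,0,0,0,0]
    - [-4,130,0,0,0,0]
    - [-4,130,0,0,0,0]
    - [-4,130,0,0,0,0]
    - [-4,130,45,0,0,0]
    - [-4,130,80,0,0,0]
    - [-4,130,97,0,0,0]
    - [-4,130,100,0,0,0]
    - [-4,130,100,0,0,0]

```text
clock: 26.45
tool_pos: [610.0, 136.0, 89.9]
orientation: [2.226, 2.214, 0.007]
ft_force: [0.2, 0.8, -1.5]
finger_gap: 49.5
```

Request:
servo_tool:
  plan:
    - [0,0,3,0,0,0]
    - [0,0,6,0,0,0]
    - [0,0,8,0,0,0]
    - [0,0,9,0,0,0]
    - [0,0,10,0,0,0]

```text
clock: 27.08
tool_pos: [610.1, 136.0, 79.8]
orientation: [2.226, 2.214, 0.007]
ft_force: [0.2, 0.0, -1.4]
finger_gap: 49.9
```

Request:
servo_tool:
  plan:
    - [0,0,1,0,0,0]
    - [0,0,2,0,0,0]
    - [0,0,3,0,0,0]

```text
clock: 27.45
tool_pos: [610.1, 136.1, 76.8]
orientation: [2.226, 2.214, 0.008]
ft_force: [-0.6, 0.4, -1.2]
finger_gap: 49.6
```

Request:
servo_tool:
  plan:
    - [0,0,0,0,0,0]
    - [0,0,0,0,0,0]
    - [0,0,0,0,0,0]
    - [0,0,0,0,0,0]
    - [0,0,0,0,0,0]
    - [0,0,0,0,0,0]
    - [0,0,-50,0,0,0]
    - [0,0,-90,0,0,0]
    - [0,0,-120,0,0,0]
    - [0,0,-120,0,0,0]
  gripper: 1

```text
clock: 28.7
tool_pos: [610.9, 136.4, 199.5]
orientation: [2.225, 2.213, 0.014]
ft_force: [0.9, 0.1, 0.3]
finger_gap: 91.8
```

Request:
servo_tool:
  plan:
    - [0,-50,0,0,0,0]
    - [0,-100,0,0,0,0]
    - [0,-150,0,0,0,0]
    - [0,-180,0,0,0,0]
    - [0,-180,0,0,0,0]
    - [0,-180,0,0,0,0]

```text
clock: 29.45
tool_pos: [431.6, 137.3, 197.8]
orientation: [2.225, 2.212, 0.015]
ft_force: [0.9, 0.2, 0.4]
finger_gap: 91.9
```

```bash
python3 -c "
from h import *
import cv2
t=eyes.get_image('top')[:,:,::-1]; c=eyes.get_image('scene')[:,:,::-1]
ms=eyes.camera_model('scene')
for p in [(612.5,-111,105),(611.5,-28.5,98),(611.5,56,92),(610,136,88)]: print((np.array(proj(ms,p))-[240,160])*3.2)
a=cv2.resize(c[160:300,240:400],None,fx=3.2,fy=3.2,interpolation=cv2.INTER_CUBIC)
b=cv2.resize(t[150:250,215:365],(288,192),interpolation=cv2.INTER_CUBIC)
o=np.zeros((448,800,3),np.uint8);o[:,:512]=a;o[:192,512:]=b
cv2.imwrite('pics/f.png',o)
s=env.read_state(); print(s['clock'],s['ft_force'])
"
```

```text
[178.81335563  71.58792002]
[235.95948558 131.10967289]
[300.39388649 198.53422608]
[371.5433418  267.82372476]
29.55 [-0.75657395  0.22696031 -0.09468278]
```

View pics/f.png

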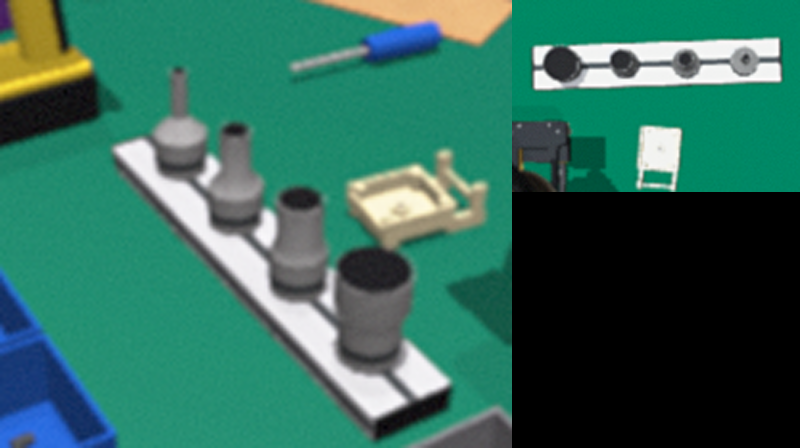

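All four stand upright and home. Their tops are at (178,71), (236,130), (300,198) and (373,268), matching the predictions. The housing is unmoved and the arm is clear.

```bash
python3 -c "
from bench import env
print(env.finish_job())"
```

```text
the job is handed in; nothing more can be done
None
```

All four nozzles are back on the rail, one per post, and the job is handed in at about 30 s of the 101 s allowed. Counting from the yellow gun, the order is pencil, narrow, medium, bell.

**Final check:** In the last scene picture, all four stand upright. Each nozzle top is within about 1 mm of where it should be when fully home on the rail. The housing looks unmoved, and the gripper is open and clear of everything.

**Two things that were off during the run:**
- **Pencil grip:** The fingers were still closing on the pencil when I began to lift it, so it was gripped slightly off height. It met the rail about 4 mm early, at about 33 N on the wrist, against a 120 N limit. It seated fully once released.
- **Tool tilt:** A small tilt of about 0.015 rad crept in and was corrected before the bell was picked up. It had no visible effect.

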